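# Seat a valve block in the corner of a locating fixture

### The job

The oil bottle has been left standing in the corner of the locating fixture: first set it down upright, well inside the black drip tray, without dropping or tipping it, and let go. Then put the green valve block flat on the fixture plate and press it into the corner, one long side flush against the long blue fence and one short end flush against the short yellow fence, and finish while still holding it in the fingers and pressing it against both fences at once. Leave the wrench, the brass bushing and the steel plug where they are.

Things in the scene. Friction and masses are not known exactly. Their poses are not given: they have to be found in the camera images.
- corner (a point): inner corner of the fixed locating fixture: where the inner faces of both fences meet the top of its steel plate, 12 mm above the bench. x points square into the long fence (away from the robot), y square into the short fence (to the robot's left), z up. The plate (220 x 200 x 12 mm) reaches 195 mm to -x and 178 mm to -y of it. Rigid, smooth and slippery (friction about 0.2)
- long_fence: the long blue fence, 200 mm long, 22 mm thick, 28 mm high, standing on the plate along its far edge (along the corner's y axis); its origin is the centre of its underside; its inner face is 11 mm to the -x side of that
- short_fence: the short yellow fence, 110 mm long, 22 mm thick, 28 mm high, standing on the plate along its left edge (along the corner's x axis); its origin is the centre of its underside; its inner face is 11 mm to the -y side of that
- block_mid (a point): loose valve block, 0.45 to 0.85 kg: green base 64 (its x) x 90 (its y) x 28 mm high; on its middle a square aluminium boss 38 x 38 mm, 40 mm high, sides parallel to the base: grip it there. Point: on the centre axis, 34 mm above the underside; z up. Starts on the bench beside the fixture, on the side away from the tray. Seated, it lies 32 mm to -x, 45 mm to -y, 34 mm above the corner point
- oil_mid (a point): loose oil bottle, yellow with paper label and red cap, round, 48 mm diameter, 90 mm high with its cap, sides straight from 5 to 51 mm above the foot, a tapering shoulder above, 0.12 to 0.24 kg. Point: on its axis half-way up, 45 mm above its foot; z along the axis. It starts upright on the fixture plate, its axis 40 to 65 mm from the inner face of each fence
- tray_in (a point): the drip tray, fixed, black plastic, 130 x 130 mm outside, open, with a low rim 4 mm thick and 14 mm high above the bench. The point is the centre of its inner floor (4 mm above the bench); x and y are parallel to its sides, z up
- wrench_grip (a point): the wrench lying on the bench beyond the fixture, point at its grip: leave alone
- bushing_mid (a point): brass bushing, a ring of 48 mm diameter, 30 mm high, standing on the bench near the robot to the right; point at its centre: leave alone
- plug_mid (a point): steel valve plug, 40 mm diameter, 50 mm high with a thin stem up, standing on the bench near the robot to the left; point at its centre: leave alone
Mind the look-alikes: they are no part of the job. Of the things that look like the part that bears block_mid, the smallest one is meant.

How it is judged:
By the outcome, as a careful person would: the job done as asked, in the order asked, and still so for the second after the job is handed in, while the arm keeps its last pose, push and grip.
It also fails if it takes over 58 s, if anything falls off the work surface, if the arm or the gripper's body presses on something with over 40 N, if the wrist force passes 120 N, or if a joint passes its speed limit or range.

### The arm

A 6-joint arm with a two-finger parallel gripper is mounted at the origin on the work surface. World frame = base frame: x ahead of the robot, y to its left, z up, the work surface at z = 0. Lengths are in m, angles in rad, forces in N, time in s.
With the tool pointing down it reaches from about 0.275 to 0.75 m from the base axis. Payload 10.2 kg.
Tool frame: the origin (TCP) lies on the centre line of the jaws, within the pads' length; the fingertips stand 17 mm ahead of it and the grasp point (between the pads) lies 2 mm behind it; z points along the fingers, y is the direction in which the jaws open and shut (so a half turn about z gives the same grasp; the last joint's range is limited). The gripper opens to 85 mm and grips with 20 to 120 N. Pads are 22 mm wide; open, the fingers measure 114 mm over their backs; the gripper's body (76 mm by 85 mm) begins 54 mm behind the grasp point. The pads swing forward as they close: fully open they stand 13 mm farther back than shut.
Start: joints at [-1.476, 0.313, 1.498, -0, 1.331, -0.223], TCP at [0.164, -0.499, 0.248] pointing down, gripper open.
Joint ranges: [-2.94, 2.94], [-0.97, 2.17], [0.19, 2.56], [-1.23, 4.37], [0.02, 3.11], [-2.88, 2.88]. Speed limits (rad/s): [2.39, 2.39, 3.01, 3.14, 3.14, 3.14].

### API

Orientations are given as a unit quaternion [x, y, z, w].
In Python, from station import state, vision, close_job gives the robot as it stands.
- The arm moves only by the shell command python3 -m creep 'ROWS' [FORCE]. ROWS is JSON, a list of rows, each a list of 3 entries, a list of its own where there are three numbers: the turn, a rotation vector about the tool's x, y, z in rad, then the shift along the tool's x, y, z in cm, then the opening, from 0 (shut) to 1 (fully open). In form: [[[rx, ry, rz], [x, y, z], hand], ...]. A call has exactly 8 rows; each row is the pose to reach, as a shift and turn from the pose measured when the call began, along the tool's axes at that moment; what a row does not reach only later rows make up. A row lasts 1/10 s, in which the tool goes at most 50 mm and 8.59 degrees, less where a joint would pass 70% of its speed; a pose out of reach is approached as far as the arm can. A call with a gripper value outside its range is refused whole. The fingers move at their own pace and stop on an object; FORCE is the grip in N (left out, the last holds). Time passes only in rows, so rows that repeat a pose let the fingers close, or fill a call up. It gives the time, the measured TCP pose, the force and the opening at its end, in the units of the state.
- state(): the state, without advancing time (a new reading comes with each control period).
- vision.snapshot(name): name is "scene" or "side" or "wrist"; returns a dict with "image" (420x560x3 uint8, red, green, blue), "fx", "fy", "cx", "cy" (pixels), "R" (3x3) and "t" (3): a world point X has camera coordinates R X + t. Camera axes: x right, y down, z forward; pixel columns grow to the right and rows downward; lengths in m; the calibration is good to about 2 mm. A picture is of the moment at which its call begins. There is no depth.
- close_job(): hands the job in, once; it reports no verdict.
The state is a dict: "clock": time; "joint_pos": joint angles; "qd": joint speeds; "joint_efforts": joint torques, N m; "tcp_pos": TCP position; "eef_rot": TCP orientation; "ft_force": force on the tool from outside, world axes, zero at the start; "ft_torque": the same for the moment, N m; "width": finger opening in m.
Only numpy, scipy, OpenCV 4.12 (cv2) and the standard library are available. Lean on these libraries where they do the work, as an engineer would, in place of code of your own. Each camera call takes 0.05 s, during which the arm holds its last target.

## Working session

There is one attempt and no reset: what is moved stays moved. The work goes in short steps, Python scripts to look and compute and a shell command to move; the robot and the scene stay as the last step left them, time stands still between calls to the robot, and variables do not carry over. Pictures are saved under pics/ and viewed, and the job is handed in when it is done.

```bash
ls; mkdir -p pics; python3 - <<'E'
from station import state,vision
import cv2
s=state()
for k in s: print(k,s[k])
for n in ["scene","side","wrist"]:
    d=vision.snapshot(n); cv2.imwrite(f"pics/{n}0.png",d["image"][:,:,::-1])
    import pickle; pickle.dump(d,open(f"pics/{n}0.pkl","wb"))
    print(n,d["fx"],d["cx"],d["cy"],d["R"],d["t"])
E
```

```text
pics
clock 0.0
joint_pos [-1.47641191e+00  3.13407546e-01  1.49843584e+00 -7.39029362e-06
  1.33097598e+00 -2.23383798e-01]
qd [ 0.00039729 -0.00050497 -0.00263733 -0.00036009 -0.00108055 -0.00101854]
joint_efforts [-4.65470439e-04 -4.12261462e+01 -2.59741956e+01 -3.53768564e-04
  4.05949846e-03 -1.11600593e-05]
tcp_pos [ 0.16400728 -0.49848098  0.24775725]
eef_rot [ 9.87404126e-01  1.58217308e-01  3.59524362e-05 -6.12311640e-04]
ft_force [ 0.57120941  0.16028664 -1.30116729]
ft_torque [ 0.01721277 -0.00813983 -0.0021562 ]
width 0.08534511181401468
scene 445.4880762863856 277.3715293209568 204.53363933933431 [[-0.14950253  0.98875468  0.00363117]
 [ 0.79448559  0.12231301 -0.59483793]
 [-0.58859293 -0.08604486 -0.80383745]] [ 0.12373025 -0.38716587  1.566467  ]
side 455.5975451857117 272.23881200620866 213.03500783918687 [[-0.99518385 -0.09674792 -0.01577828]
 [-0.05531371  0.68712204 -0.72443336]
 [ 0.08092902 -0.72007162 -0.68916424]] [0.54665656 0.08799084 1.05218795]
wrist 336.3611925030356 283.96519752413377 207.75729927605389 [[ 3.12259736e-01 -9.49996356e-01 -8.83233964e-04]
 [-9.00049006e-01 -2.96139496e-01  3.19707970e-01]
 [-3.03982967e-01 -9.90369724e-02 -9.47515717e-01]] [-0.52558791 -0.04094065  0.37894958]
```

View pics/scene0.png

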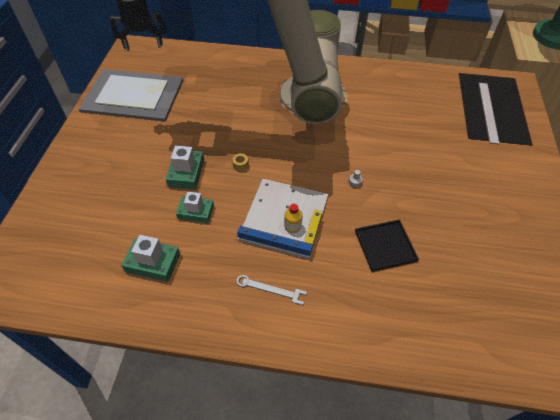

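View pics/side0.png

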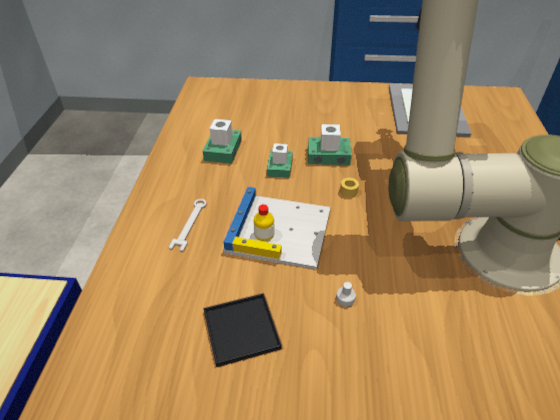

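View pics/wrist0.png

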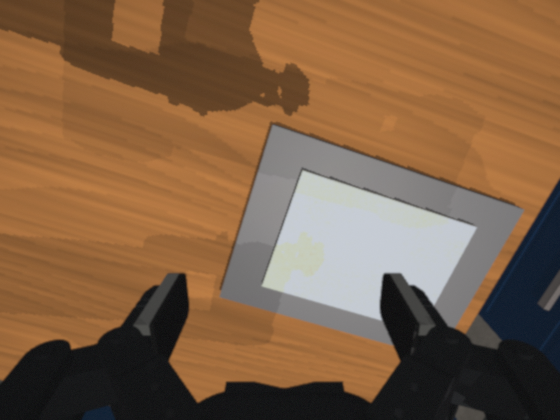

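The scene view shows three green blocks. The smallest is at scene (195,208) and side (280,162). The bottle is at scene (293,217), the tray at (386,245), and the fixture corner is near scene (308,245). I'll enlarge these areas to read the pixels.

```bash
python3 - <<'E'
import cv2
def crop(n,x0,y0,w,h,s,o):
    im=cv2.imread(f"pics/{n}0.png")[y0:y0+h,x0:x0+w]
    im=cv2.resize(im,None,fx=s,fy=s,interpolation=cv2.INTER_CUBIC)
    for k in range(0,w,10):
        cv2.line(im,(k*s,0),(k*s,5 if k%50 else 12),(255,255,255),1)
        if k%20==0: cv2.putText(im,str(x0+k),(k*s,22),0,.35,(255,255,255),1)
    for k in range(0,h,10):
        cv2.line(im,(0,k*s),(5,k*s),(255,255,255),1)
        if k%20==0: cv2.putText(im,str(y0+k),(7,k*s+4),0,.35,(255,255,255),1)
    cv2.imwrite(f"pics/{o}.png",im)
crop("scene",230,170,110,90,7,"c1")
crop("scene",170,185,50,40,14,"c2")
crop("scene",350,215,75,60,10,"c3")
crop("side",215,180,125,90,6,"c4")
crop("side",260,135,40,45,13,"c5")
crop("side",195,285,95,80,7,"c6")
E
```

```text
(no output)
```

View pics/c1.png

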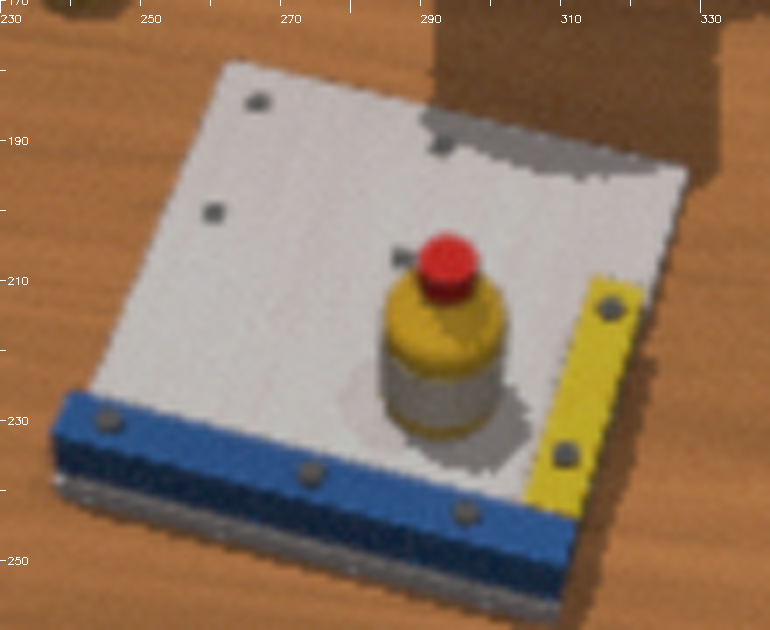

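View pics/c2.png

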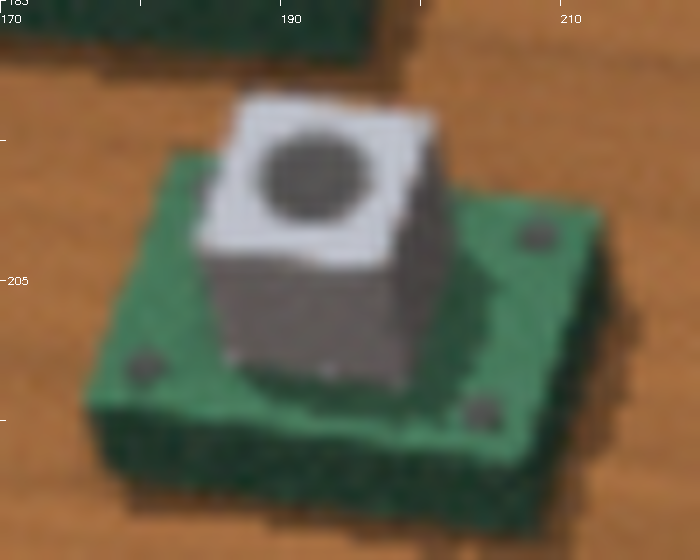

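View pics/c3.png

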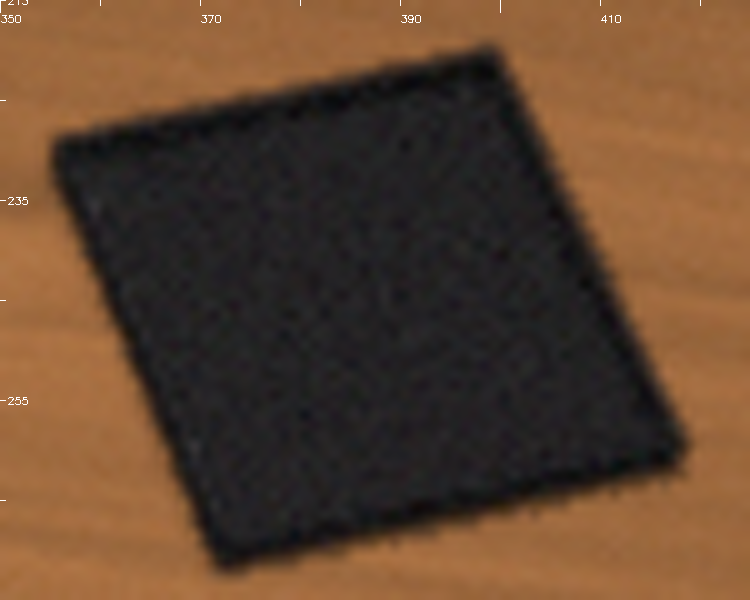

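View pics/c4.png

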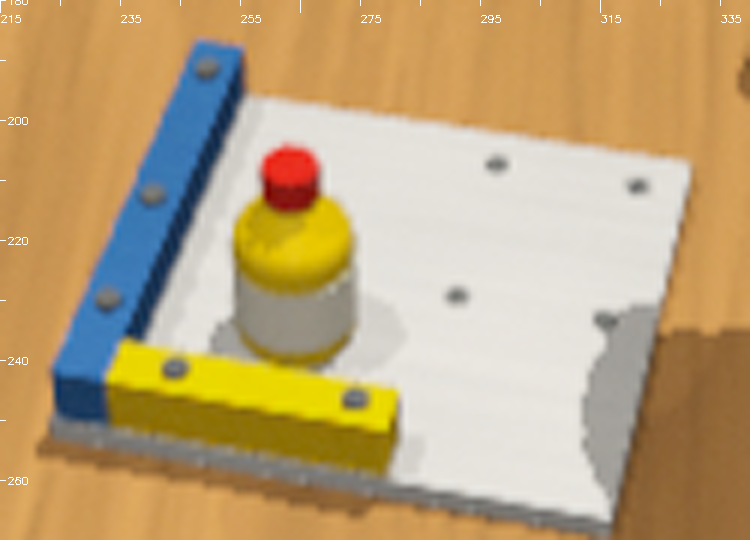

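View pics/c5.png

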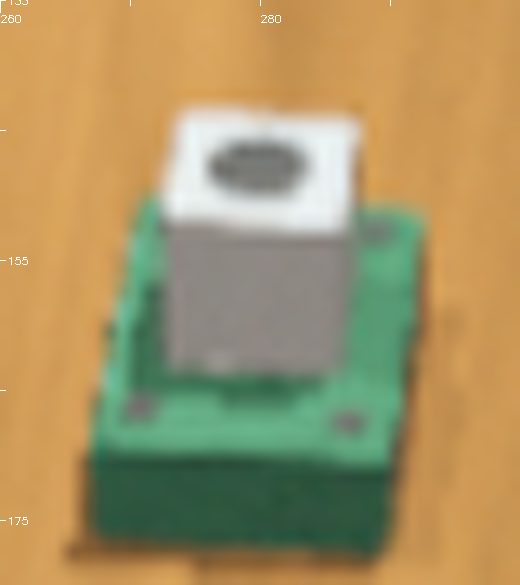

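View pics/c6.png

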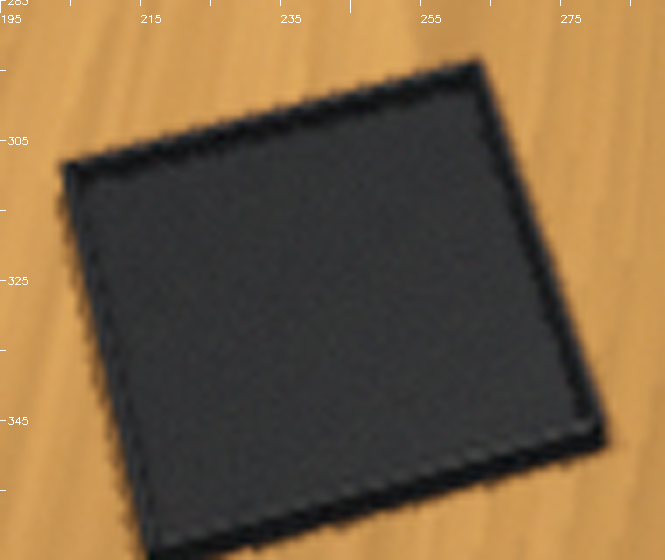

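```bash
cat > h.py <<'E'
import numpy as np,pickle
from scipy.optimize import least_squares
from scipy.spatial.transform import Rotation as Ro
cam={n:pickle.load(open(f"pics/{n}0.pkl","rb")) for n in ["scene","side"]}
def proj(d,X):
    c=np.asarray(X)@np.array(d["R"]).T+d["t"]
    return np.c_[d["fx"]*c[:,0]/c[:,2]+d["cx"],d["fy"]*c[:,1]/c[:,2]+d["cy"]]
def px(o,s,P): return (np.array(P,float)+.5)/s-.5+np.array(o)
def fit(obs,p0,z0):
    # obs: list of (cam, px, local pts); params x,y,yaw + optional
    def r(p):
        o=[]
        for n,q,L in obs:
            L=np.array(L,float)/1000; c,s=np.cos(p[2]),np.sin(p[2])
            W=np.c_[p[0]+c*L[:,0]-s*L[:,1],p[1]+s*L[:,0]+c*L[:,1],z0+L[:,2]]
            o.append((proj(cam[n] if isinstance(n,str) else n,W)-q))
        return np.concatenate(o)
    f=least_squares(lambda p:r(p).ravel(),p0,loss="soft_l1")
    return f.x,r(f.x)
E
python3 - <<'E'
from h import *
np.set_printoptions(precision=4,suppress=True)
fx=[("scene",px((230,170),7,[(228,62),(688,168),(72,392),(53,432),(583,517),(565,565),(592,277),(645,290),(523,500)]),
 [(-195,-178,0),(-195,22,0),(0,-178,28),(22,-178,28),(0,22,28),(22,22,28),(-110,0,28),(-110,22,28),(0,0,28)]),
 ("side",px((215,180),6,[(690,163),(615,522),(197,42),(243,48),(53,372),(107,376),(122,340),(398,392),(392,440)]),
 [(-195,-178,0),(-195,22,0),(22,-178,28),(0,-178,28),(22,22,28),(0,22,28),(0,0,28),(-110,0,28),(-110,22,28)])]
bk=[("scene",px((170,185),14,[(240,95),(437,120),(390,268),(197,245),(175,152),(605,210),(520,462),(88,402)]),
 [(-19,-19,68),(-19,19,68),(19,19,68),(19,-19,68),(-32,-45,28),(-32,45,28),(32,45,28),(32,-45,28)]),
 ("side",px((260,135),13,[(178,107),(358,120),(350,232),(163,220),(422,210),(390,462),(92,450)]),
 [(19,-19,68),(-19,-19,68),(-19,19,68),(19,19,68),(-32,-45,28),(-32,45,28),(32,45,28)])]
tr=[("scene",px((350,215),10,[(55,140),(495,50),(685,450),(225,570)]),[(-65,-65,10),(-65,65,10),(65,65,10),(65,-65,10)]),
 ("side",px((195,285),7,[(65,165),(480,62),(605,440),(145,555)]),[(65,-65,10),(-65,-65,10),(-65,65,10),(65,65,10)])]
bt=[("scene",px((230,170),7,[(447,256)]),[(0,0,90)]),("side",px((215,180),6,[(291,163)]),[(0,0,90)])]
for nm,o,z in [("corner",fx,.012),("block",bk,0.),("tray",tr,.004),("bottle",bt,.012)]:
    for sub in ([o,o[:1],o[1:]] ):
        p,r=fit(sub,[.5,0,0.],z); print(nm,p,"deg",np.degrees(p[2]),"rms",np.sqrt((r**2).mean()))
    print(r.round(1).tolist())
c,_=fit(fx,[.5,0,0],.012);b,_=fit(bt,[.5,0,0],.012)
R=np.array([[np.cos(c[2]),np.sin(c[2])],[-np.sin(c[2]),np.cos(c[2])]]);print(R@(b[:2]-c[:2]))
E
```

```text
corner [ 0.6309  0.0418 -0.1406] deg -8.05403656396776 rms 0.60190078040304
corner [ 0.632   0.0411 -0.1377] deg -7.892014369139826 rms 0.31636624528712537
corner [ 0.6302  0.0435 -0.1426] deg -8.168369383876133 rms 0.5539306994335229
[[0.6, 0.1], [-0.2, -0.1], [-0.2, -0.3], [0.3, -0.1], [-0.6, 0.3], [-0.3, 1.3], [0.1, 0.4], [0.9, -0.4], [-0.3, -1.2]]
block [ 0.5555 -0.2744 -0.0039] deg -0.22440167362921895 rms 0.47626104771709865
block [ 0.5566 -0.2749 -0.0072] deg -0.41285548643586406 rms 0.2858867522004527
block [ 0.5545 -0.2717 -0.0017] deg -0.09981392730891538 rms 0.2758888558660067
[[0.1, 0.6], [-0.0, 0.2], [-0.5, -0.3], [-0.1, 0.0], [0.2, -0.2], [0.4, -0.1], [-0.1, -0.3]]
tray [0.5875 0.2591 0.3807] deg 21.811938482283587 rms 1.1501005606021026
tray [0.5906 0.2564 0.3923] deg 22.47885770511483 rms 0.5760766173652071
tray [0.586  0.2612 0.3697] deg 21.181710711976518 rms 0.6886496313356428
[[-0.8, -0.2], [1.1, -0.0], [0.7, -0.5], [-0.8, 0.6]]
bottle [0.5682 0.0032 0.    ] deg 0.0 rms 0.27992658442783774
bottle [0.5685 0.0024 0.    ] deg 0.0 rms 3.608694228140187e-07
bottle [0.5679 0.0046 0.    ] deg 0.0 rms 2.1902890169052331e-07
[[-0.0, -0.0]]
[-0.0567 -0.047 ]
```

```bash
cat >> h.py <<'E'
def delta(s,pos,yawx_deg):
    R=Ro.from_quat(s["eef_rot"]); a=np.radians(yawx_deg)
    T=Ro.from_matrix(np.array([[np.cos(a),np.sin(a),0],[np.sin(a),-np.cos(a),0],[0,0,-1]]))
    print("turn",(R.inv()*T).as_rotvec().round(4),"shift cm",(R.inv().apply(np.array(pos)-s["tcp_pos"])*100).round(2))
def show(s):
    R=Ro.from_quat(s["eef_rot"]).as_matrix()
    print("t",round(s["clock"],2),"tcp",np.round(s["tcp_pos"],4),"yawx",np.degrees(np.arctan2(R[1,0],R[0,0])).round(2),"z",R[:,2].round(4),"F",np.round(s["ft_force"],1),"M",np.round(s["ft_torque"],2),"w",round(s["width"],4))
E
python3 - <<'E'
from h import *
from station import state
s=state();show(s);delta(s,[.568,.003,.24],82)
E
```

```text
t 0.15 tcp [ 0.164  -0.4985  0.2479] yawx 18.21 z [-1.e-04  9.e-04 -1.e+00] F [-0.1  0.1  0.3] M [0.02 0.01 0.07] w 0.0854
turn [-7.0000e-04 -7.0000e-04 -1.1133e+00] shift cm [ 54.05 -35.02   0.83]
```

```bash
python3 -m creep '[[[0,0,-0.07],[3.5,-2.2,0],1],[[0,0,-0.14],[7,-4.5,0],1],[[0,0,-0.21],[10.5,-6.8,0],1],[[0,0,-0.28],[14,-9,0.2],1],[[0,0,-0.35],[17.5,-11.3,0.3],1],[[0,0,-0.42],[21,-13.6,0.3],1],[[0,0,-0.49],[24.5,-15.8,0.4],1],[[0,0,-0.56],[28,-18,0.4],1]]' 40; python3 - <<'E'
from h import *
from station import state
s=state();show(s);delta(s,[.568,.003,.24],82)
E
```

```text
clock: 0.95
tcp_pos: [0.3745, -0.2385, 0.244]
eef_rot: [0.905, 0.426, 0.0, -0.001]
ft_force: [1.0, -1.4, -0.4]
width: 0.0854
t 0.95 tcp [ 0.3745 -0.2385  0.244 ] yawx 50.45 z [-2.0e-04  1.1e-03 -1.0e+00] F [ 1.  -1.4 -0.4] M [0.05 0.04 0.01] w 0.0854
turn [-0.0007 -0.0009 -0.5507] shift cm [30.94 -0.46  0.42]
```

```bash
python3 -m creep '[[[0,0,-0.09],[5,-0.1,0],0.76],[[0,0,-0.18],[10,-0.2,0],0.76],[[0,0,-0.27],[15,-0.2,0.2],0.76],[[0,0,-0.36],[20,-0.3,0.3],0.76],[[0,0,-0.45],[25,-0.4,0.4],0.76],[[0,0,-0.52],[29,-0.5,0.4],0.76],[[0,0,-0.55],[30.9,-0.5,0.4],0.76],[[0,0,-0.55],[30.9,-0.5,0.4],0.76]]'; python3 - <<'E'
from h import *
from station import state,vision
import cv2
d=vision.snapshot("wrist");cv2.imwrite("pics/w1.png",d["image"][:,:,::-1]);pickle.dump(d,open("pics/w1.pkl","wb"))
s=state();show(s);delta(s,[.568,.003,.24],82)
print(proj(d,[[.568,.003,.102],[.568,.003,.012],[.6309,.0418,.04],[.6309,.0418,.012]]), -d["R"].T@d["t"])
E
```

```text
clock: 1.75
tcp_pos: [0.5681, 0.0049, 0.2395]
eef_rot: [0.754, 0.657, 0.0, -0.001]
ft_force: [-0.1, -1.1, -0.1]
width: 0.0647
t 1.8 tcp [0.5674 0.0037 0.2396] yawx 82.04 z [-0.0012  0.0011 -1.    ] F [-0.5  0.2  1. ] M [0.02 0.04 0.  ] w 0.0647
turn [-0.0014 -0.0009  0.0007] shift cm [-0.06  0.07 -0.04]
[[283.96041761 202.20889521]
 [284.09563252 176.70856138]
 [344.37197391 134.96379546]
 [339.76214629 131.86360397]] [0.57975913 0.08525373 0.36344654]
```

View pics/w1.png

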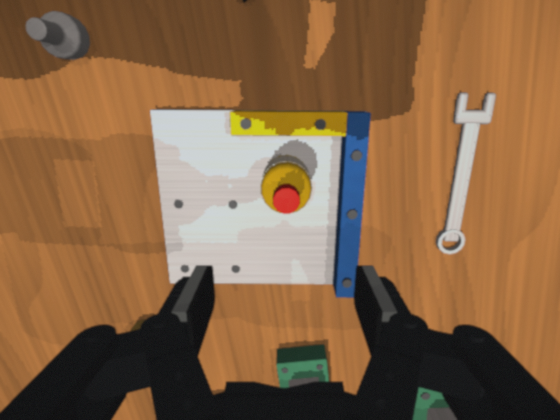

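The wrist view is clear: the cap is at about (286,200) against a prediction of (284,202), and the fences are fully visible. I'll refine from an enlarged crop.

```bash
cat >> h.py <<'E'
def crop(f,x0,y0,w,h,s,o):
    import cv2
    im=cv2.imread(f"pics/{f}.png")[y0:y0+h,x0:x0+w]
    im=cv2.resize(im,None,fx=s,fy=s,interpolation=cv2.INTER_CUBIC)
    for k in range(0,w,10):
        cv2.line(im,(k*s,0),(k*s,6),(255,0,255),1)
        if k%20==0: cv2.putText(im,str(x0+k),(k*s,18),0,.35,(255,0,255),1)
    for k in range(0,h,10):
        cv2.line(im,(0,k*s),(6,k*s),(255,0,255),1)
        if k%20==0: cv2.putText(im,str(y0+k),(7,k*s+4),0,.35,(255,0,255),1)
    cv2.imwrite(f"pics/{o}.png",im)
E
python3 -c "
from h import *
crop('w1',225,100,155,115,5,'c7');crop('w1',145,100,240,205,3,'c8')"
```

```text
(no output)
```

View pics/c7.png

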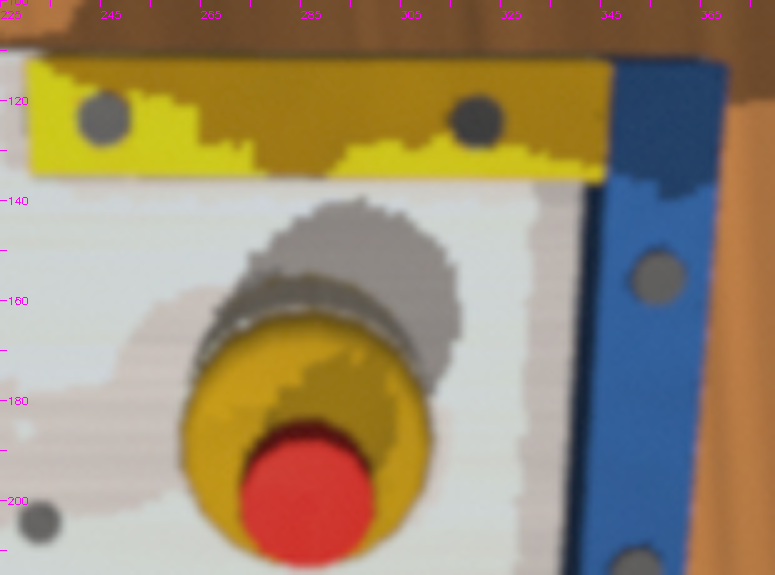

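View pics/c8.png

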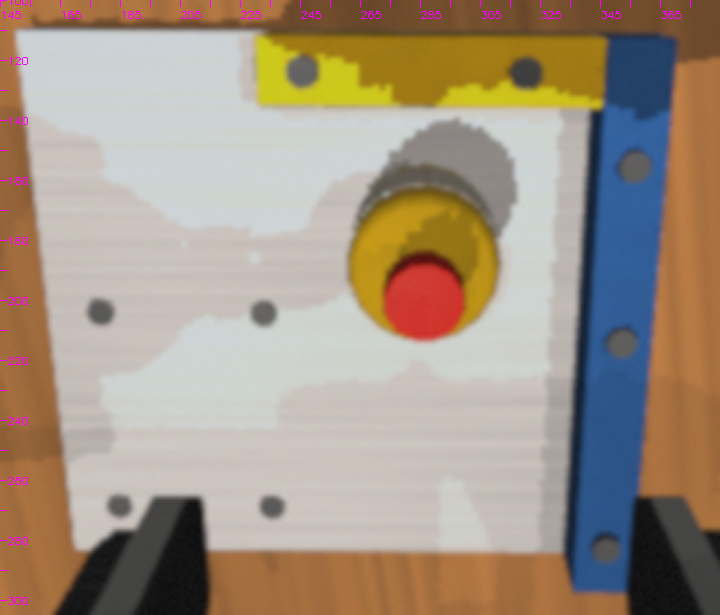

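```bash
python3 - <<'E'
from h import *
np.set_printoptions(precision=4,suppress=True)
w=pickle.load(open("pics/w1.pkl","rb"))
fx=[(w,px((225,100),5,[(607,183),(33,175),(27,58),(612,60),(730,63)]),[(0,0,28),(-110,0,28),(-110,22,28),(0,22,28),(22,22,28)]),
(w,px((145,100),3,[(17,30),(75,550),(573,591),(628,591)]),[(-195,22,0),(-195,-178,0),(0,-178,28),(22,-178,28)])]
p,r=fit(fx,[.63,.04,-.14],.012);print(p,np.degrees(p[2]),r.round(1).tolist())
b,_=fit([(w,px((225,100),5,[(307,503)]),[(0,0,90)])],[.57,0,0],.012);print(b)
E
```

```text
[ 0.6327  0.0407 -0.1438] -8.237137721099112 [[0.4, -0.4], [-1.1, 0.4], [-1.0, -0.4], [0.9, 0.1], [1.1, -0.3], [-1.6, -0.7], [-0.6, 0.5], [0.2, 1.4], [1.6, 1.5]]
[0.5699 0.0045 0.    ]
```

```bash
python3 - <<'E'
from h import *
from station import state
s=state();show(s);delta(s,[.569,.0036,.051],81.9)
E
python3 -m creep '[[[0,0,0],[0,0.15,2.5],0.76],[[0,0,0],[0,0.15,5.5],0.76],[[0,0,0],[0,0.15,8.5],0.76],[[0,0,0],[0,0.15,11],0.76],[[0,0,0],[0,0.15,13],0.76],[[0,0,0],[0,0.15,14],0.76],[[0,0,0],[0,0.15,14.5],0.76],[[0,0,0],[0,0.15,14.5],0.76]]'; python3 - <<'E'
from h import *
from station import state,vision
import cv2
for n in ["side","wrist"]:
    d=vision.snapshot(n);cv2.imwrite(f"pics/{n}2.png",d["image"][:,:,::-1])
s=state();show(s);delta(s,[.569,.0036,.051],81.9)
crop("side2",200,130,160,140,4,"c9")
E
```

```text
t 1.8 tcp [0.5674 0.0037 0.2396] yawx 82.04 z [-0.0012  0.0011 -1.    ] F [-0.5  0.2  1. ] M [0.02 0.04 0.  ] w 0.0647
turn [-0.0014 -0.0009  0.0024] shift cm [-0.    0.18 18.86]
clock: 2.6
tcp_pos: [0.5687, 0.0031, 0.0948]
eef_rot: [0.755, 0.656, -0.0, -0.001]
ft_force: [0.4, -0.1, 0.6]
width: 0.0651
t 2.7 tcp [0.5691 0.0033 0.0956] yawx 82.02 z [ 3.e-04  8.e-04 -1.e+00] F [ 0.9  0.7 -0.4] M [-0.02 -0.01 -0.02] w 0.0649
turn [ 0.0002 -0.0008  0.0021] shift cm [ 0.02 -0.02  4.46]
```

View pics/c9.png

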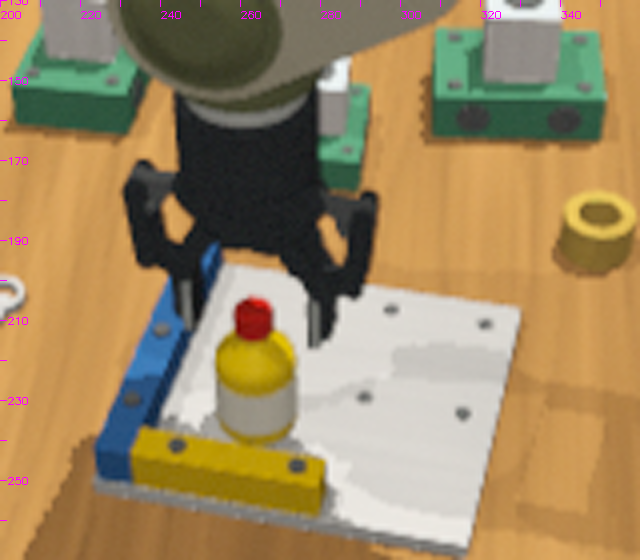

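View pics/wrist2.png

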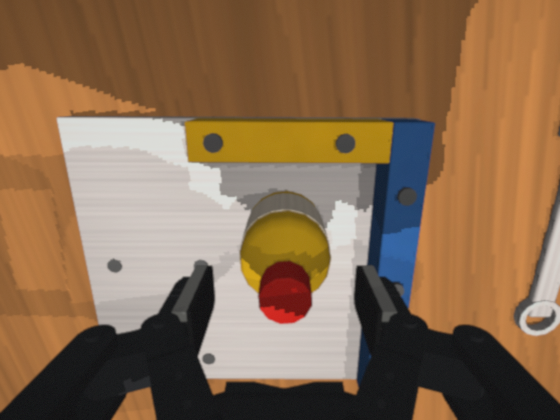

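The fingers straddle the cap evenly: wrist tips are at 213 and 357, with the cap at 285. I'll descend, then close.

```bash
python3 -m creep '[[[0,0,0],[0,0,1],0.76],[[0,0,0],[0,0,2],0.76],[[0,0,0],[0,0,3],0.76],[[0,0,0],[0,0,3.8],0.76],[[0,0,0],[0,0,4.2],0.76],[[0,0,0],[0,0,4.4],0.76],[[0,0,0],[0,0,4.4],0.76],[[0,0,0],[0,0,4.4],0.76]]' 40; python3 - <<'E'
from h import *
from station import state
s=state();show(s)
E
```

```text
clock: 3.5
tcp_pos: [0.5693, 0.0033, 0.0519]
eef_rot: [0.755, 0.656, 0.001, 0.0]
ft_force: [-0.3, -0.6, 0.1]
width: 0.0651
t 3.5 tcp [0.5693 0.0033 0.0519] yawx 82.02 z [ 9.e-04  7.e-04 -1.e+00] F [-0.3 -0.6  0.1] M [-0.    0.05 -0.01] w 0.0651
```

```bash
python3 -m creep '[[[0,0,0],[0,0,0],0.65],[[0,0,0],[0,0,0],0.58],[[0,0,0],[0,0,0],0.5],[[0,0,0],[0,0,0],0.4],[[0,0,0],[0,0,0],0.3],[[0,0,0],[0,0,0],0.3],[[0,0,0],[0,0,0],0.3],[[0,0,0],[0,0,0],0.3]]' 40; python3 - <<'E'
from h import *
from station import state,vision
import cv2
for n in ["side","wrist"]:
    d=vision.snapshot(n);cv2.imwrite(f"pics/{n}3.png",d["image"][:,:,::-1])
s=state();show(s)
crop("side3",200,130,160,140,4,"c10")
E
```

```text
clock: 4.3
tcp_pos: [0.5696, 0.0033, 0.0525]
eef_rot: [0.755, 0.656, 0.001, 0.0]
ft_force: [-1.9, 0.2, 5.9]
width: 0.047
t 4.4 tcp [0.5696 0.0033 0.0525] yawx 82.03 z [ 1.6e-03  5.0e-04 -1.0e+00] F [-1.8  0.4  5.6] M [ 0.02  0.33 -0.05] w 0.0471
```

View pics/c10.png

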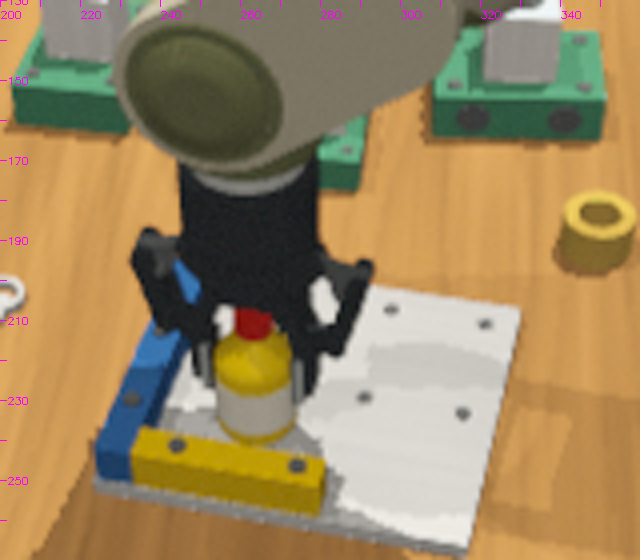

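View pics/wrist3.png

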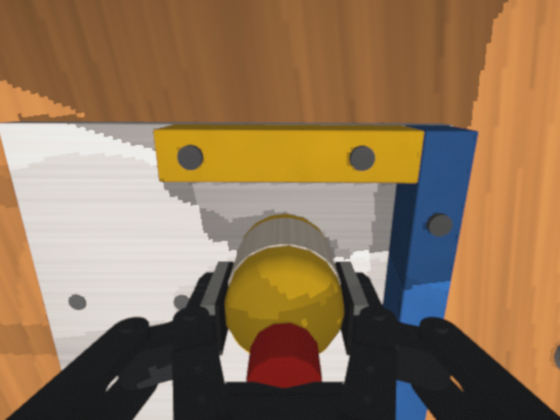

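The bottle is gripped (47 mm measured against 48 mm). Next I'll lift it.

```bash
python3 -m creep '[[[0,0,0],[0,0,-0.4],0.3],[[0,0,0],[0,0,-1.2],0.3],[[0,0,0],[0,0,-2.4],0.3],[[0,0,0],[0,0,-4],0.3],[[0,0,0],[0,0,-6],0.3],[[0,0,0],[0,0,-7.5],0.3],[[0,0,0],[0,0,-8],0.3],[[0,0,0],[0,0,-8],0.3]]' 50; python3 - <<'E'
from h import *
from station import state,vision
import cv2
for n in ["side"]:
    d=vision.snapshot(n);cv2.imwrite(f"pics/{n}4.png",d["image"][:,:,::-1])
s=state();show(s);delta(s,[.5877,.2590,.132],111.8)
crop("side4",180,130,180,150,4,"c11")
E
```

```text
clock: 5.2
tcp_pos: [0.5697, 0.0032, 0.1333]
eef_rot: [0.755, 0.656, 0.001, 0.001]
ft_force: [1.4, 0.6, -2.3]
width: 0.0467
t 5.25 tcp [0.5693 0.0033 0.1324] yawx 82.03 z [ 1.5e-03  6.0e-04 -1.0e+00] F [-0.9 -0.3 -1.1] M [ 0.07 -0.02  0.05] w 0.0467
turn [ 1.600e-03 -4.000e-04 -5.197e-01] shift cm [25.58 -1.73  0.06]
```

View pics/c11.png

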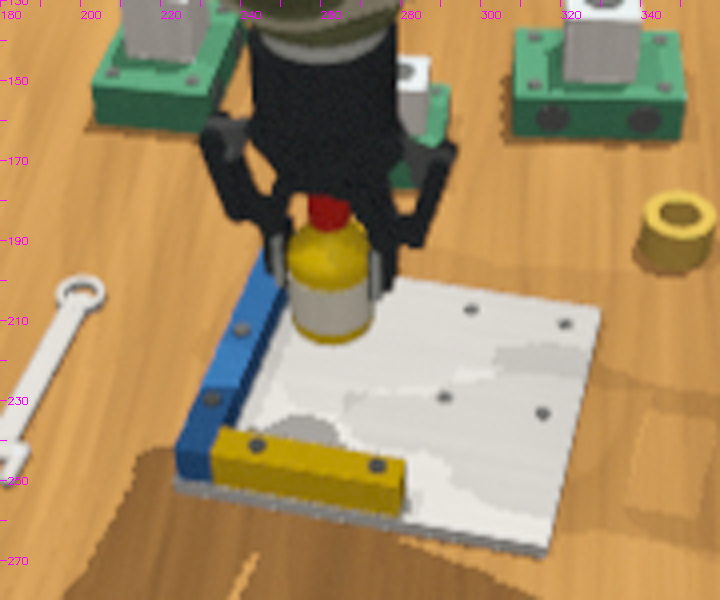

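Lifted and upright. I'll carry it over to the tray at a modest speed.

```bash
python3 -m creep '[[[0,0,0],[0.8,0,0],0.3],[[0,0,0],[2.4,-0.1,0],0.3],[[0,0,0],[4.8,-0.3,0],0.3],[[0,0,0],[7.6,-0.5,0],0.3],[[0,0,0],[10.4,-0.7,0],0.3],[[0,0,0],[13.2,-0.9,0],0.3],[[0,0,0],[16,-1.1,0],0.3],[[0,0,0],[18.6,-1.3,0],0.3]]'; python3 - <<'E'
from h import *
from station import state
s=state();show(s);delta(s,[.5877,.2590,.132],82)
E
```

```text
clock: 6.05
tcp_pos: [0.5816, 0.192, 0.1319]
eef_rot: [0.754, 0.657, 0.0, -0.0]
ft_force: [-0.5, -0.6, -2.0]
width: 0.0464
t 6.05 tcp [0.5816 0.192  0.1319] yawx 82.09 z [ 4.e-04  7.e-04 -1.e+00] F [-0.5 -0.6 -2. ] M [-0.03  0.03 -0.01] w 0.0464
turn [ 0.0003 -0.0007  0.0015] shift cm [ 6.72 -0.32 -0.01]
```

```bash
python3 -m creep '[[[0,0,0],[2.4,-0.1,0],0.3],[[0,0,0],[4.4,-0.2,0],0.3],[[0,0,0],[5.8,-0.3,0.3],0.3],[[0,0,0],[6.5,-0.3,1],0.3],[[0,0,0],[6.7,-0.3,2],0.3],[[0,0,0],[6.7,-0.3,3],0.3],[[0,0,0],[6.7,-0.3,3.8],0.3],[[0,0,0],[6.7,-0.3,4]
,0.3]]'; python3 - <<'E'
from h import *
from station import state,vision
import cv2
for n in ["side","scene","wrist"]:
    d=vision.snapshot(n);cv2.imwrite(f"pics/{n}5.png",d["image"][:,:,::-1])
s=state();show(s);delta(s,[.5877,.2590,.0455],82)
crop("side5",190,200,150,160,4,"c12");crop("scene5",330,160,110,120,5,"c13")
E
```

```text
clock: 6.85
tcp_pos: [0.5875, 0.2579, 0.0904]
eef_rot: [0.755, 0.656, -0.001, -0.001]
ft_force: [-0.1, 0.3, -1.9]
width: 0.0465
t 7.0 tcp [0.5881 0.2584 0.0921] yawx 82.05 z [ 8.e-04  7.e-04 -1.e+00] F [ 0.1 -0.  -2. ] M [-0.01 -0.02 -0.03] w 0.0466
turn [ 0.0007 -0.0008  0.0009] shift cm [ 0.05 -0.05  4.66]
```

View pics/c12.png

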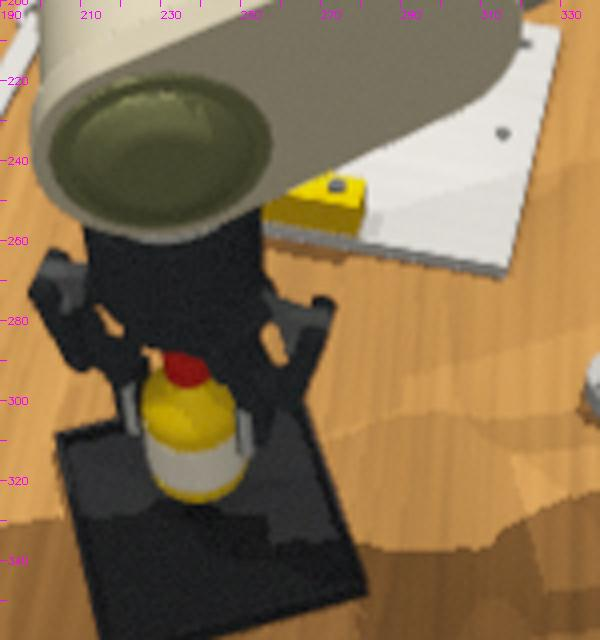

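View pics/wrist5.png

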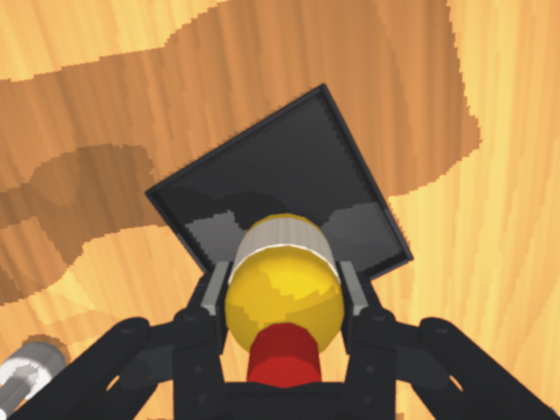

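```bash
python3 -m creep '[[[0,0,0],[0,0,0.5],0.3],[[0,0,0],[0,0,1.2],0.3],[[0,0,0],[0,0,2],0.3],[[0,0,0],[0,0,2.8],0.3],[[0,0,0],[0,0,3.4],0.3],[[0,0,0],[0,0,3.8],0.3],[[0,0,0],[0,0,4],0.3],[[0,0,0],[0,0,4],0.3]]'; python3 - <<'E'
from h import *
from station import state,vision
import cv2
for n in ["side","scene"]:
    d=vision.snapshot(n);cv2.imwrite(f"pics/{n}6.png",d["image"][:,:,::-1])
    print(proj(d,[[.5875,.259,.004]]),proj(d,[[.588,.2585,.0045]]))
s=state();show(s);delta(s,[.5877,.2590,.0445],82)
crop("side6",190,260,110,110,5,"c12");crop("scene6",330,180,100,90,6,"c13")
E
```

```text
clock: 7.8
tcp_pos: [0.5881, 0.2584, 0.0519]
eef_rot: [0.754, 0.656, 0.0, -0.0]
ft_force: [1.2, 0.2, -1.2]
width: 0.0466
[[240.64658374 328.40619015]] [[240.41980452 328.03212157]]
[[386.21173505 245.12295461]] [[386.05967532 245.15957072]]
t 7.9 tcp [0.5883 0.2585 0.0524] yawx 82.06 z [ 1.2e-03  8.0e-04 -1.0e+00] F [ 0.3  0.3 -2.2] M [ 0.    0.04 -0.04] w 0.0466
turn [ 0.0011 -0.001   0.001 ] shift cm [ 0.04 -0.06  0.79]
```

View pics/c12.png

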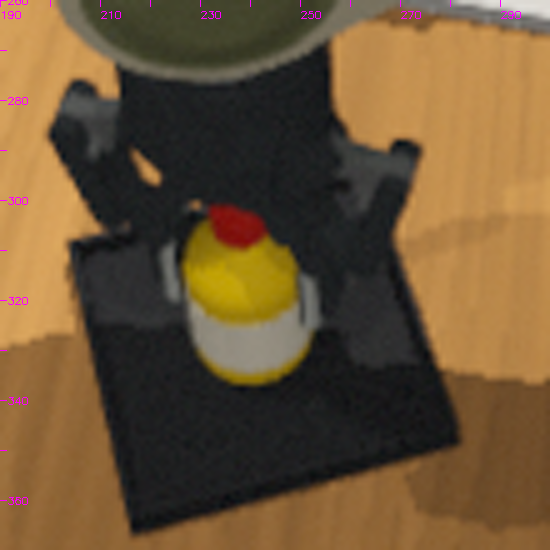

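View pics/c13.png

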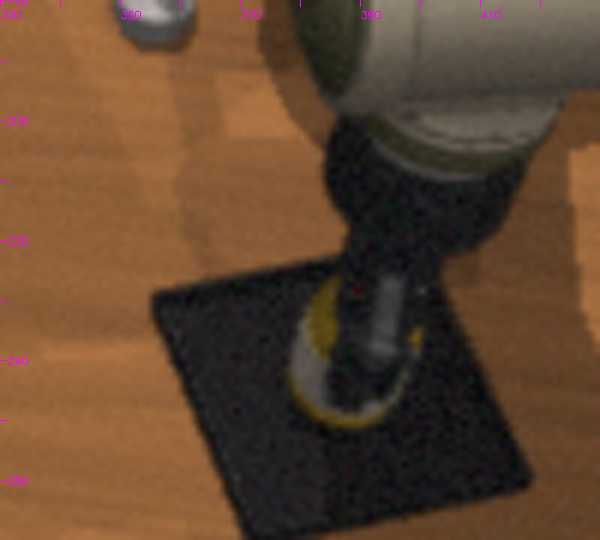

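```bash
python3 -m creep '[[[0,0,0],[0,0,0.1],0.3],[[0,0,0],[0,0,0.25],0.3],[[0,0,0],[0,0,0.4],0.3],[[0,0,0],[0,0,0.5],0.3],[[0,0,0],[0,0,0.6],0.3],[[0,0,0],[0,0,0.65],0.3],[[0,0,0],[0,0,0.7],0.3],[[0,0,0],[0,0,0.7],0.3]]'; python3 -c "
from h import *
from station import state
show(state())"
```

```text
clock: 8.7
tcp_pos: [0.5883, 0.2585, 0.0453]
eef_rot: [0.754, 0.656, 0.001, 0.0]
ft_force: [-0.3, 0.2, -1.2]
width: 0.0465
t 8.7 tcp [0.5883 0.2585 0.0453] yawx 82.06 z [ 1.2e-03  8.0e-04 -1.0e+00] F [-0.3  0.2 -1.2] M [-0.03 -0.09 -0.01] w 0.0465
```

```bash
python3 -m creep '[[[0,0,0],[0,0,0.03],0.3],[[0,0,0],[0,0,0.06],0.3],[[0,0,0],[0,0,0.1],0.3],[[0,0,0],[0,0,0.12],0.3],[[0,0,0],[0,0,0.14],0.3],[[0,0,0],[0,0,0.16],0.3],[[0,0,0],[0,0,0.16],0.3],[[0,0,0],[0,0,0.16],0.3]]'; python3 -c "
from h import *
from station import state
show(state())"
```

```text
clock: 9.5
tcp_pos: [0.5883, 0.2585, 0.0446]
eef_rot: [0.754, 0.656, 0.001, 0.0]
ft_force: [-3.3, -0.3, 6.6]
width: 0.0467
t 9.5 tcp [0.5883 0.2585 0.0446] yawx 82.06 z [ 1.5e-03  8.0e-04 -1.0e+00] F [-3.3 -0.3  6.6] M [-0.16  0.68 -0.01] w 0.0467
```

Touchdown confirmed at 6.6 N. I'll ease off slightly and let go.

```bash
python3 -m creep '[[[0,0,0],[0,0,-0.02],0.45],[[0,0,0],[0,0,-0.02],0.58],[[0,0,0],[0,0,-0.02],0.65],[[0,0,0],[0,0,-0.02],0.7],[[0,0,0],[0,0,-0.02],0.76],[[0,0,0],[0,0,-0.02],0.8],[[0,0,0],[0,0,-0.02],0.8],[[0,0,0],[0,0,-0.02],0.8]]' 20; python3 - <<'E'
from h import *
from station import state,vision
import cv2
d=vision.snapshot("wrist");cv2.imwrite("pics/w7.png",d["image"][:,:,::-1])
show(state())
E
```

```text
clock: 10.3
tcp_pos: [0.5883, 0.2585, 0.0447]
eef_rot: [0.754, 0.656, 0.001, 0.0]
ft_force: [-0.7, -0.7, 0.4]
width: 0.0683
t 10.35 tcp [0.5883 0.2585 0.0447] yawx 82.06 z [ 1.5e-03  9.0e-04 -1.0e+00] F [-0.  -0.6  0.1] M [-0.08 -0.03 -0.01] w 0.0686
```

View pics/w7.png

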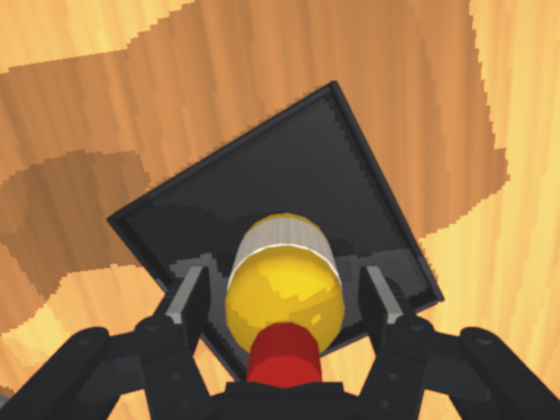

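The bottle stands free, with gaps to both fingers. I'll rise straight up.

```bash
python3 -m creep '[[[0,0,0],[0,0,-0.5],0.8],[[0,0,0],[0,0,-1.5],0.8],[[0,0,0],[0,0,-3],0.8],[[0,0,0],[0,0,-5.5],0.8],[[0,0,0],[0,0,-8.5],0.8],[[0,0,0],[0,0,-12],0.8],[[0,0,0],[0,0,-15],0.8],[[0,0,0],[0,0,-17],0.8]]'; python3 - <<'E'
from h import *
from station import state,vision
import cv2
d=vision.snapshot("side");cv2.imwrite("pics/s8.png",d["image"][:,:,::-1])
s=state();show(s);delta(s,[.5555,-.2737,.215],89.7)
crop("s8",190,240,120,130,4,"c14")
E
```

```text
clock: 11.15
tcp_pos: [0.5884, 0.2585, 0.219]
eef_rot: [0.754, 0.656, 0.003, 0.001]
ft_force: [0.1, -0.1, 0.2]
width: 0.0685
t 11.2 tcp [0.5892 0.2587 0.2218] yawx 82.07 z [ 0.0101  0.0029 -0.9999] F [ 0.9 -0.3  2.9] M [-0.05  0.02 -0.03] w 0.0686
turn [ 0.0098 -0.0036 -0.1332] shift cm [-53.2    4.     0.49]
```

View pics/c14.png

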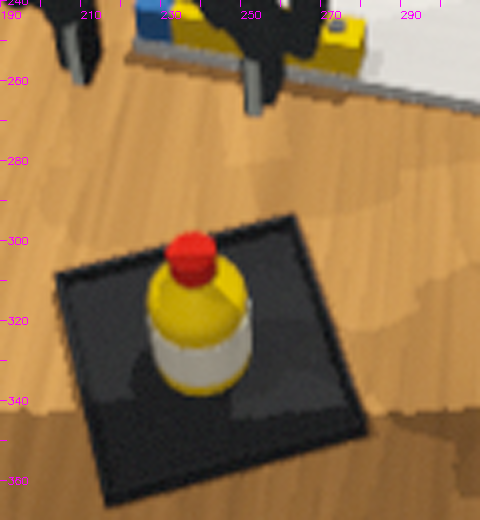

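The bottle is upright near the middle of the tray. Next is the small block.

```bash
python3 -m creep '[[[0,0,-0.01],[-2,0.2,0],0.8],[[0,0,-0.03],[-5,0.4,0],0.8],[[0,0,-0.05],[-9,0.7,0],0.8],[[0,0,-0.07],[-13,1,0],0.8],[[0,0,-0.09],[-17,1.3,0],0.8],[[0,0,-0.1],[-21,1.6,0],0.8],[[0,0,-0.12],[-25,1.9,0],0.8],[[0,0,-0.133],[-29,2.2,0],0.8]]'; python3 - <<'E'
from h import *
from station import state
s=state();show(s);delta(s,[.5555,-.2740,.22],89.75)
E
```

```text
clock: 12.0
tcp_pos: [0.5706, -0.0331, 0.2217]
eef_rot: [0.709, 0.705, 0.005, 0.003]
ft_force: [1.6, -0.2, -0.1]
width: 0.0683
t 12.0 tcp [ 0.5706 -0.0331  0.2217] yawx 89.73 z [ 0.0112  0.0026 -0.9999] F [ 1.6 -0.2 -0.1] M [-0.02 -0.01 -0.05] w 0.0683
turn [ 0.0112 -0.0027 -0.0004] shift cm [-24.1   -1.4    0.09]
```

```bash
python3 -m creep '[[[0.002,0,0],[-3.8,-0.2,0],0.8],[[0.004,-0.001,0],[-7.8,-0.4,0],0.8],[[0.006,-0.001,0],[-11.8,-0.6,0],0.8],[[0.01,-0.002,0],[-15.8,-0.9,0],0.8],[[0.011,-0.003,0],[-19.8,-1.1,0],0.8],[[0.011,-0.003,0],[-23,-1.3,0],0.8],[[0.011,-0.003,0],[-24.1,-1.4,0],0.8],[[0.011,-0.003,0],[-24.1,-1.4,0],0.8]]'; python3 - <<'E'
from h import *
from station import state,vision
import cv2
d=vision.snapshot("wrist");cv2.imwrite("pics/w9.png",d["image"][:,:,::-1]);pickle.dump(d,open("pics/w9.pkl","wb"))
s=state();show(s);delta(s,[.5555,-.2740,.22],89.75)
crop('w9',220,120,130,130,6,'c15')
E
```

```text
clock: 12.8
tcp_pos: [0.5551, -0.2749, 0.2211]
eef_rot: [0.709, 0.705, -0.0, 0.0]
ft_force: [0.9, 1.0, 0.2]
width: 0.0681
t 12.85 tcp [ 0.5554 -0.2736  0.2212] yawx 89.71 z [ 4.e-04 -0.e+00 -1.e+00] F [0.  0.7 0.2] M [-0.   -0.02  0.  ] w 0.0687
turn [ 0.0004  0.     -0.0008] shift cm [-0.04  0.01  0.12]
```

View pics/w9.png

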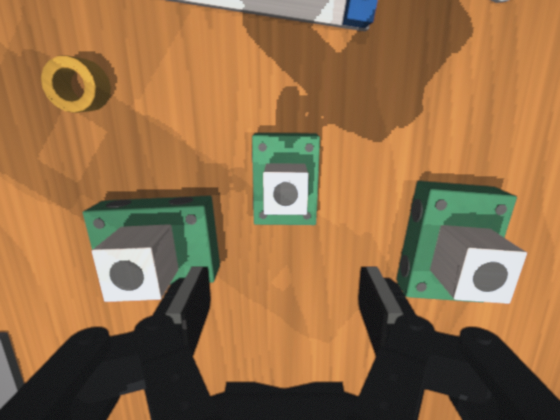

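View pics/c15.png

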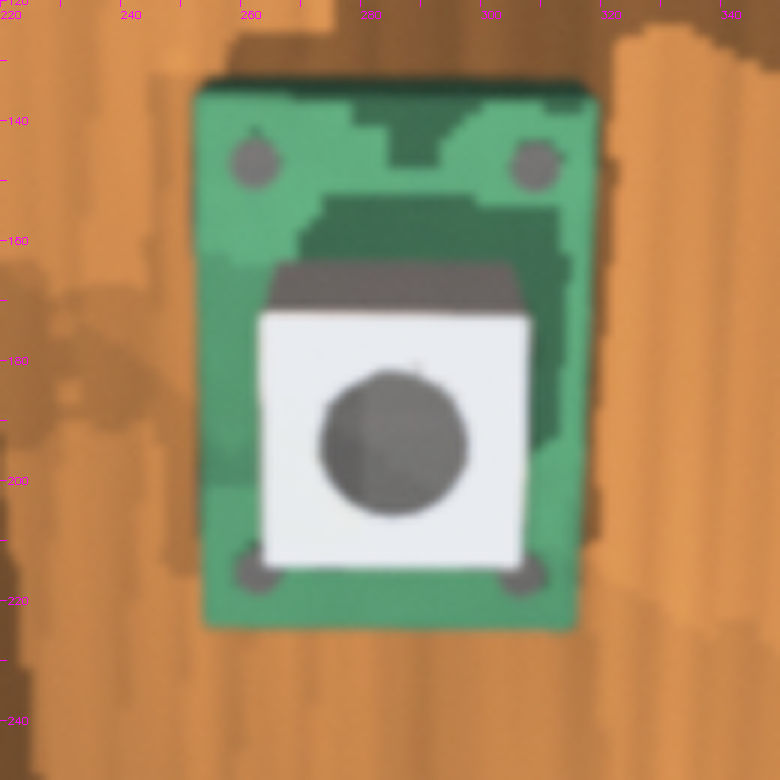

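```bash
python3 - <<'E'
from h import *
np.set_printoptions(precision=4,suppress=True)
w=pickle.load(open("pics/w9.pkl","rb"))
o=[(w,px((220,120),6,[(258,315),(530,316),(523,568),(262,567),(195,95),(600,98),(578,628),(203,627)]),[(-19,19,68),(19,19,68),(19,-19,68),(-19,-19,68),(-32,45,28),(32,45,28),(32,-45,28),(-32,-45,28)])]
p,r=fit(o,[.55,-.27,0],0.);print(p,np.degrees(p[2]),r.round(1).tolist())
E
```

```text
[ 0.5565 -0.2744 -0.0147] -0.8417820961528552 [[0.2, -0.4], [0.1, -0.2], [-0.0, 0.4], [0.0, 0.3], [-1.1, -0.8], [0.4, -0.7], [0.3, 1.2], [-0.4, 0.9]]
```

```bash
python3 - <<'E'
from h import *
from station import state
s=state();delta(s,[.556,-.2743,.050],89.3)
E
python3 -m creep '[[[0,0,0.003],[0,0.05,2.5],0.72],[[0,0,0.007],[-0.07,0.05,5.5],0.72],[[0,0,0.007],[-0.07,0.05,8.5],0.72],[[0,0,0.007],[-0.07,0.05,11],0.72],[[0,0,0.007],[-0.07,0.05,12.4],0.72],[[0,0,0.007],[-0.07,0.05,13],0.72],[[0,0,0.007],[-0.07,0.05,13],0.72],[[0,0,0.007],[-0.07,0.05,13],0.72]]'; python3 - <<'E'
from h import *
from station import state,vision
import cv2
d=vision.snapshot("wrist");cv2.imwrite("pics/w10.png",d["image"][:,:,::-1])
s=state();show(s);delta(s,[.556,-.2743,.050],89.3)
E
```

```text
turn [0.0004 0.     0.0071] shift cm [-0.07  0.05 17.12]
clock: 13.65
tcp_pos: [0.5566, -0.2743, 0.0925]
eef_rot: [0.711, 0.703, 0.0, 0.001]
ft_force: [0.1, -0.5, 0.3]
width: 0.0614
t 13.7 tcp [ 0.5566 -0.2745  0.0926] yawx 89.32 z [ 0.0022 -0.0015 -1.    ] F [ 0.  -0.   0.2] M [ 0. -0.  0.] w 0.0616
turn [0.0022 0.0014 0.0003] shift cm [ 0.02 -0.06  4.26]
```

View pics/w10.png

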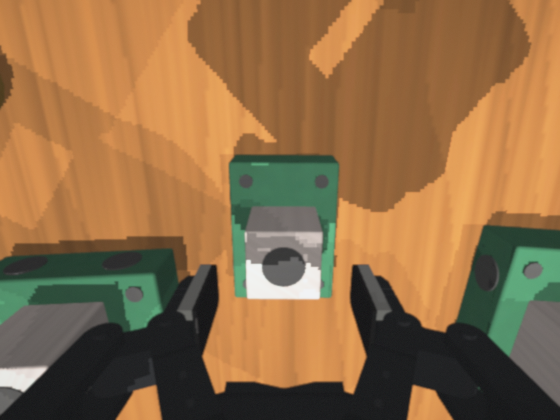

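The boss spans 245–322 and sits centred between the pads (218 and 350). I'll descend.

```bash
python3 -m creep '[[[0.002,0.001,0],[0,-0.03,1],0.72],[[0.002,0.001,0],[0,-0.05,2],0.72],[[0.002,0.001,0],[0,-0.05,3],0.72],[[0.002,0.001,0],[0,-0.05,3.8],0.72],[[0.002,0.001,0],[0,-0.05,4.1],0.72],[[0.002,0.001,0],[0,-0.05,4.2],0.72],[[0.002,0.001,0],[0,-0.05,4.2],0.72],[[0.002,0.001,0],[0,-0.05,4.2],0.72]]' 60; python3 - <<'E'
from h import *
from station import state
s=state();show(s)
E
```

```text
clock: 14.5
tcp_pos: [0.5563, -0.2746, 0.051]
eef_rot: [0.711, 0.703, -0.0, 0.001]
ft_force: [0.5, -0.1, 0.7]
width: 0.0616
t 14.5 tcp [ 0.5563 -0.2746  0.051 ] yawx 89.32 z [ 8.e-04 -8.e-04 -1.e+00] F [ 0.5 -0.1  0.7] M [0.01 0.04 0.01] w 0.0616
```

```bash
python3 -m creep '[[[0,0,0],[0,0,0],0.6],[[0,0,0],[0,0,0],0.5],[[0,0,0],[0,0,0],0.4],[[0,0,0],[0,0,0],0.3],[[0,0,0],[0,0,0],0.2],[[0,0,0],[0,0,0],0.2],[[0,0,0],[0,0,0],0.2],[[0,0,0],[0,0,0],0.2]]' 70; python3 - <<'E'
from h import *
from station import state,vision
import cv2
d=vision.snapshot("wrist");cv2.imwrite("pics/w11.png",d["image"][:,:,::-1])
s=state();show(s)
E
```

```text
clock: 15.3
tcp_pos: [0.5563, -0.2748, 0.0514]
eef_rot: [0.711, 0.703, -0.0, 0.001]
ft_force: [-2.9, 1.0, 6.3]
width: 0.0373
t 15.35 tcp [ 0.5563 -0.2747  0.0514] yawx 89.32 z [ 9.0e-04 -1.1e-03 -1.0e+00] F [-1.9 -0.1  5.8] M [ 0.12  0.39 -0.03] w 0.0372
```

View pics/w11.png

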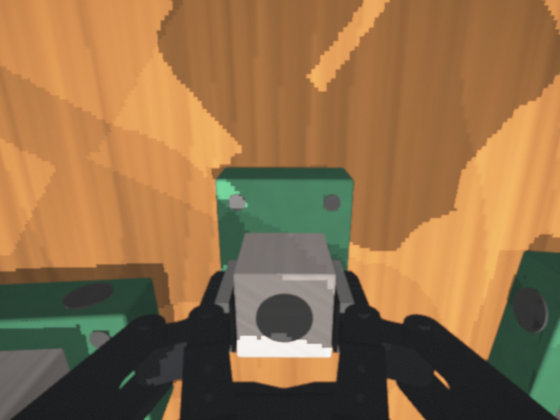

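```bash
python3 -m creep '[[[0,0,0],[0,0,-0.4],0.2],[[0,0,0],[0,0,-1.2],0.2],[[0,0,0],[0,0,-2.4],0.2],[[0,0,0],[0,0,-4],0.2],[[0,0,0],[0,0,-6],0.2],[[0,0,0],[0,0,-7.5],0.2],[[0,0,0],[0,0,-8],0.2],[[0,0,0],[0,0,-8],0.2]]' 90; python3 - <<'E'
from h import *
from station import state,vision
import cv2
d=vision.snapshot("wrist");cv2.imwrite("pics/w12.png",d["image"][:,:,::-1])
s=state();show(s)
c=np.array([.632,.041]);a=np.radians(-8.15)
def cp(x,y): return c+np.array([np.cos(a)*x-np.sin(a)*y,np.sin(a)*x+np.cos(a)*y])
t=cp(-.042,-.055);print(t);delta(s,[*t,.1314],89.32-7.5)
E
```

```text
clock: 16.15
tcp_pos: [0.5564, -0.2747, 0.1321]
eef_rot: [0.711, 0.703, 0.0, 0.001]
ft_force: [-0.5, 0.1, -6.7]
width: 0.0368
t 16.2 tcp [ 0.5561 -0.2745  0.1311] yawx 89.32 z [ 5.e-04 -8.e-04 -1.e+00] F [-0.1 -0.4 -6.8] M [0.06 0.01 0.04] w 0.0369
[ 0.5826271  -0.00749038]
turn [0.0005 0.0007 0.1309] shift cm [26.73  2.34 -0.05]
```

View pics/w12.png

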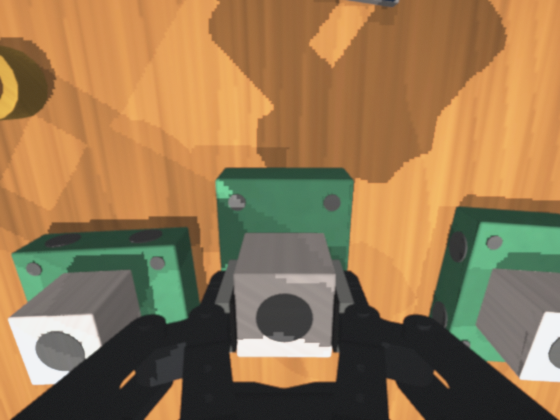

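Lifted level, about 0.69 kg. I'll carry it to above the plate.

```bash
python3 -m creep '[[[0,0,0.01],[1,0.1,0],0.2],[[0,0,0.03],[3,0.3,0],0.2],[[0,0,0.05],[6,0.5,0],0.2],[[0,0,0.07],[9,0.8,0],0.2],[[0,0,0.09],[12,1.1,0],0.2],[[0,0,0.11],[15,1.3,0],0.2],[[0,0,0.13],[18,1.6,0],0.2],[[0,0,0.13],[20.5,1.8,0],0.2]]'; python3 - <<'E'
from h import *
from station import state
s=state();show(s);delta(s,[.5826,-.0075,.1314],81.9)
E
```

```text
clock: 17.0
tcp_pos: [0.576, -0.0673, 0.1302]
eef_rot: [0.756, 0.655, -0.0, -0.0]
ft_force: [0.3, -0.9, -7.5]
width: 0.037
t 17.0 tcp [ 0.576  -0.0673  0.1302] yawx 81.86 z [-1.1e-03  2.0e-04 -1.0e+00] F [ 0.3 -0.9 -7.5] M [-0.   -0.02 -0.01] w 0.037
turn [-0.0011 -0.     -0.0007] shift cm [ 6.01 -0.19 -0.12]
```

```bash
python3 -m creep '[[[0,0,0],[2.2,-0.1,0],0.2],[[0,0,0],[4.2,-0.2,0],0.2],[[0,0,0],[5.4,-0.2,0.2],0.2],[[0,0,0],[5.9,-0.2,1],0.2],[[0,0,0],[6,-0.2,2.2],0.2],[[0,0,0],[6,-0.2,3.4],0.2],[[0,0,0],[6,-0.2,4],0.2],[[0,0,0],[6,-0.2,4.2],0.2]]'; python3 - <<'E'
from h import *
from station import state,vision
import cv2
for n in ["wrist","side"]:
    d=vision.snapshot(n);cv2.imwrite(f"pics/{n}13.png",d["image"][:,:,::-1]);pickle.dump(d,open(f"pics/{n}13.pkl","wb"))
s=state();show(s);delta(s,[.5826,-.0075,.0634],81.9)
crop("side13",200,150,150,130,5,"c16")
E
```

```text
clock: 17.8
tcp_pos: [0.582, -0.0081, 0.0869]
eef_rot: [0.756, 0.655, -0.001, -0.001]
ft_force: [-0.1, -1.1, -6.0]
width: 0.0366
t 17.9 tcp [ 0.5825 -0.008   0.0879] yawx 81.83 z [-1.4e-03  2.0e-04 -1.0e+00] F [ 0.5 -0.6 -6.3] M [ 0.02 -0.   -0.04] w 0.0369
turn [-0.0014  0.     -0.0013] shift cm [0.05 0.01 2.45]
```

View pics/wrist13.png

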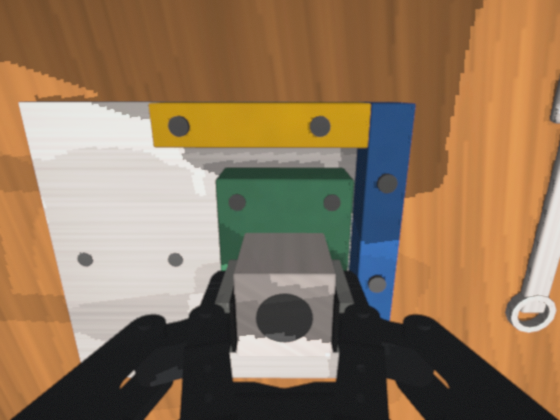

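View pics/c16.png

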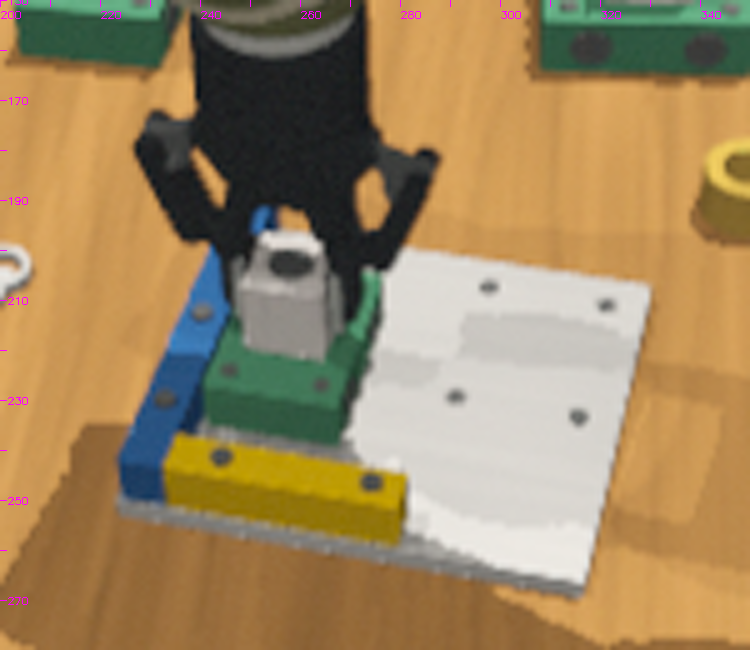

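The block is parallel to both fences in the wrist view: its edge at row 170 is level and the yellow edge runs 147–148. I'll lower it toward the plate.

```bash
python3 -m creep '[[[0,0,0],[0,0,0.4],0.2],[[0,0,0],[0,0,0.9],0.2],[[0,0,0],[0,0,1.4],0.2],[[0,0,0],[0,0,1.8],0.2],[[0,0,0],[0,0,2.1],0.2],[[0,0,0],[0,0,2.25],0.2],[[0,0,0],[0,0,2.3],0.2],[[0,0,0],[0,0,2.3],0.2]]'; python3 -c "
from h import *
from station import state
show(state())"
```

```text
clock: 18.7
tcp_pos: [0.5825, -0.008, 0.065]
eef_rot: [0.756, 0.655, -0.0, -0.0]
ft_force: [0.5, 0.8, -5.3]
width: 0.0371
t 18.7 tcp [ 0.5825 -0.008   0.065 ] yawx 81.82 z [-1.3e-03  2.0e-04 -1.0e+00] F [ 0.5  0.8 -5.3] M [-0.01  0.01 -0.  ] w 0.0371
```

```bash
python3 -m creep '[[[-0.001,0,0],[0,0,0.05],0.2],[[-0.001,0,0],[0,0,0.1],0.2],[[-0.001,0,0],[0,0,0.14],0.2],[[-0.001,0,0],[0,0,0.18],0.2],[[-0.001,0,0],[0,0,0.2],0.2],[[-0.001,0,0],[0,0,0.22],0.2],[[-0.001,0,0],[0,0,0.22],0.2],[[-0.001,0,0],[0,0,0.22],0.2]]'; python3 -c "
from h import *
from station import state
show(state())"
```

```text
clock: 19.5
tcp_pos: [0.5827, -0.008, 0.0635]
eef_rot: [0.756, 0.655, 0.0, 0.0]
ft_force: [-5.4, 1.5, 5.3]
width: 0.0367
t 19.5 tcp [ 0.5827 -0.008   0.0635] yawx 81.83 z [ 4.e-04 -2.e-04 -1.e+00] F [-5.4  1.5  5.3] M [0.09 0.69 0.02] w 0.0367
```

The block is on the plate. I'll slide it toward the long fence (tool +y).

```bash
python3 -m creep '[[[0,0,0],[0,0.1,-0.03],0.2],[[0,0,0],[0,0.2,-0.03],0.2],[[0,0,0],[0,0.3,-0.03],0.2],[[0,0,0],[0,0.4,-0.03],0.2],[[0,0,0],[0,0.5,-0.03],0.2],[[0,0,0],[0,0.6,-0.03],0.2],[[0,0,0],[0,0.7,-0.03],0.2],[[0,0,0],[0,0.7,-0.03],0.2]]'; python3 - <<'E'
from h import *
from station import state
s=state();show(s)
E
```

```text
clock: 20.3
tcp_pos: [0.5896, -0.009, 0.0635]
eef_rot: [0.756, 0.655, 0.0, 0.0]
ft_force: [0.5, -0.2, -5.8]
width: 0.037
t 20.3 tcp [ 0.5896 -0.009   0.0635] yawx 81.83 z [ 3.e-04 -1.e-04 -1.e+00] F [ 0.5 -0.2 -5.8] M [-0.   -0.08 -0.  ] w 0.037
```

```bash
python3 -m creep '[[[0,0,0],[0,0.05,0],0.2],[[0,0,0],[0,0.1,0.01],0.2],[[0,0,0],[0,0.15,0.01],0.2],[[0,0,0],[0,0.2,0.02],0.2],[[0,0,0],[0,0.25,0.02],0.2],[[0,0,0],[0,0.3,0.02],0.2],[[0,0,0],[0,0.3,0.02],0.2],[[0,0,0],[0,0.3,0.02],0.2]]'; python3 - <<'E'
from h import *
from station import state
s=state();show(s)
E
```

```text
clock: 21.1
tcp_pos: [0.5924, -0.0095, 0.0635]
eef_rot: [0.756, 0.655, -0.0, -0.0]
ft_force: [-5.2, -0.8, 0.4]
width: 0.0366
t 21.1 tcp [ 0.5924 -0.0095  0.0635] yawx 81.84 z [-2.e-04 -1.e-04 -1.e+00] F [-5.2 -0.8  0.4] M [-0.04  0.73  0.05] w 0.0366
```

```bash
python3 -m creep '[[[0,0,0],[0,0.02,0],0.2],[[0,0,0],[0,0.04,0],0.2],[[0,0,0],[0,0.06,0],0.2],[[0,0,0],[0,0.08,0],0.2],[[0,0,0],[0,0.1,0],0.2],[[0,0,0],[0,0.1,0],0.2],[[0,0,0],[0,0.1,0],0.2],[[0,0,0],[0,0.1,0],0.2]]'; python3 - <<'E'
from h import *
from station import state
s=state();show(s)
E
```

```text
clock: 21.9
tcp_pos: [0.5926, -0.0095, 0.0636]
eef_rot: [0.755, 0.655, -0.001, -0.001]
ft_force: [-9.6, -0.4, 3.5]
width: 0.0372
t 21.9 tcp [ 0.5926 -0.0095  0.0636] yawx 81.87 z [-2.6e-03 -1.0e-04 -1.0e+00] F [-9.6 -0.4  3.5] M [-0.02  1.4   0.22] w 0.0372
```

Contact with the long fence at the expected place (corner x = -32 mm). The moment calls for a hair more CCW yaw, so I'll add that and slide toward the short fence.

```bash
python3 -m creep '[[[-0.001,0,-0.001],[0.1,0.06,0],0.2],[[-0.002,0,-0.002],[0.2,0.06,0],0.2],[[-0.003,0,-0.002],[0.3,0.06,0],0.2],[[-0.003,0,-0.002],[0.4,0.06,0.0],0.2],[[-0.003,0,-0.002],[0.5,0.06,0],0.2],[[-0.003,0,-0.002],[0.6,0.06,0],0.2],[[-0.003,0,-0.002],[0.7,0.06,0],0.2],[[-0.003,0,-0.002],[0.7,0.06,0],0.2]]'; python3 - <<'E'
from h import *
from station import state
s=state();show(s)
E
```

```text
clock: 22.7
tcp_pos: [0.5935, -0.0034, 0.0635]
eef_rot: [0.755, 0.656, -0.001, -0.0]
ft_force: [-8.4, -4.5, 2.1]
width: 0.037
t 22.7 tcp [ 0.5935 -0.0034  0.0635] yawx 81.98 z [-0.0018 -0.0015 -1.    ] F [-8.4 -4.5  2.1] M [-0.62  1.32  0.07] w 0.037
```

```bash
python3 -m creep '[[[0,0,0],[0.1,0.05,0],0.2],[[0,0,0],[0.15,0.05,0],0.2],[[0,0,0],[0.2,0.05,0],0.2],[[0,0,0],[0.25,0.05,0.0],0.2],[[0,0,0],[0.3,0.05,0],0.2],[[0,0,0],[0.35,0.05,0],0.2],[[0,0,0],[0.35,0.05,0],0.2],[[0,0,0],[0.35,0.05,0],0.2]]'; python3 - <<'E'
from h import *
from station import state
s=state();show(s)
d=np.array(s["tcp_pos"][:2])-[.632,.041];a=np.radians(-8.1);M=np.array([[np.cos(a),np.sin(a)],[-np.sin(a),np.cos(a)]])
print("corner xy",M@d,"F",M@np.array(s["ft_force"][:2]))
E
```

```text
clock: 23.5
tcp_pos: [0.5939, -0.0007, 0.0636]
eef_rot: [0.755, 0.656, -0.002, -0.0]
ft_force: [-9.2, -5.4, 2.0]
width: 0.0368
t 23.5 tcp [ 0.5939 -0.0007  0.0636] yawx 81.97 z [-0.0035 -0.0026 -1.    ] F [-9.2 -5.4  2. ] M [-0.64  1.21  0.03] w 0.0368
corner xy [-0.03184921 -0.04667932] F [-8.29963742 -6.62429967]
```

```bash
python3 -m creep '[[[-0.002,0.001,0],[0.1,0.05,0],0.2],[[-0.004,0.003,0],[0.15,0.05,0],0.2],[[-0.004,0.003,0],[0.2,0.05,0],0.2],[[-0.004,0.003,0],[0.25,0.05,0.0],0.2],[[-0.004,0.003,0],[0.3,0.05,0],0.2],[[-0.004,0.003,0],[0.3,0.05,0],0.2],[[-0.004,0.003,0],[0.3,0.05,0],0.2],[[-0.004,0.003,0],[0.3,0.05,0],0.2]]'; cat >> h.py <<'E'
def rel(s):
    d=np.array(s["tcp_pos"][:2])-[.632,.041];a=np.radians(-8.1);M=np.array([[np.cos(a),np.sin(a)],[-np.sin(a),np.cos(a)]])
    print("corner xy",(M@d*1000).round(2),"F",(M@np.array(s["ft_force"][:2])).round(1),"M",(M@np.array(s["ft_torque"][:2])).round(2))
E
python3 - <<'E'
from h import *
from station import state
s=state();show(s);rel(s)
E
```

```text
clock: 24.3
tcp_pos: [0.5941, 0.0009, 0.0636]
eef_rot: [0.755, 0.656, -0.001, 0.0]
ft_force: [-8.8, -7.6, 0.9]
width: 0.0369
t 24.3 tcp [0.5941 0.0009 0.0636] yawx 81.98 z [-0.0014 -0.0021 -1.    ] F [-8.8 -7.6  0.9] M [-1.13  1.38  0.06] w 0.0369
corner xy [-31.9  -45.08] F [-7.7 -8.8] M [-1.31  1.21]
```

```bash
python3 -m creep '[[[-0.002,0.002,0],[0.05,0.05,0.01],0.2],[[-0.002,0.002,0],[0.1,0.1,0.02],0.2],[[-0.002,0.002,0],[0.15,0.12,0.02],0.2],[[-0.002,0.002,0],[0.15,0.12,0.02],0.2],[[-0.002,0.002,0],[0.15,0.12,0.02],0.2],[[-0.002,0.002,0],[0.15,0.12,0.02],0.2],[[-0.002,0.002,0],[0.15,0.12,0.02],0.2],[[-0.002,0.002,0],[0.15,0.12,0.02],0.2]]' 100
python3 - <<'E'
from h import *
from station import state,vision
import cv2
for n in ["wrist","side","scene"]:
    d=vision.snapshot(n);cv2.imwrite(f"pics/{n}20.png",d["image"][:,:,::-1])
s=state();show(s);rel(s)
crop("side20",200,160,150,110,5,"c17");crop("wrist20",130,80,300,200,2,"c18");crop("scene20",230,170,110,90,6,"c19")
E
```

```text
clock: 25.1
tcp_pos: [0.5941, 0.0009, 0.0636]
eef_rot: [0.755, 0.656, -0.002, -0.0]
ft_force: [-15.1, -8.5, 6.7]
width: 0.0368
t 25.25 tcp [0.5941 0.0008 0.0636] yawx 81.98 z [-0.0031 -0.0023 -1.    ] F [-15.2  -8.    7. ] M [-1.14  2.13  0.08] w 0.0369
corner xy [-31.85 -45.09] F [-14. -10.] M [-1.43  1.95]
```

View pics/c17.png

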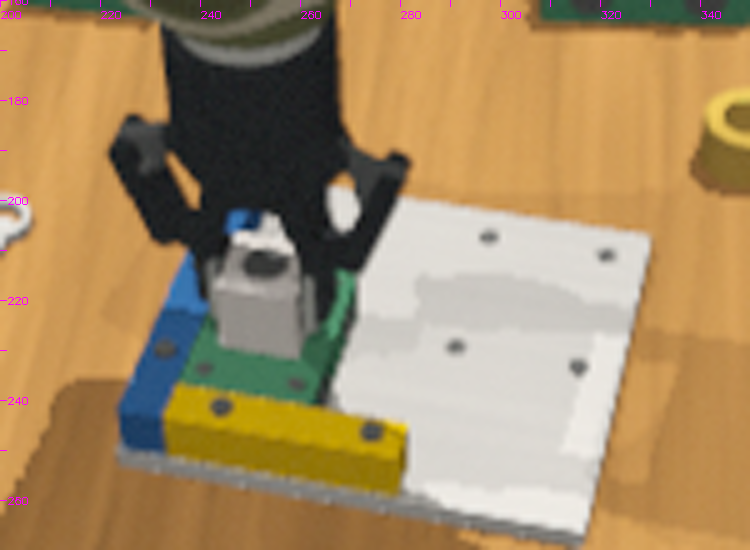

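View pics/c18.png

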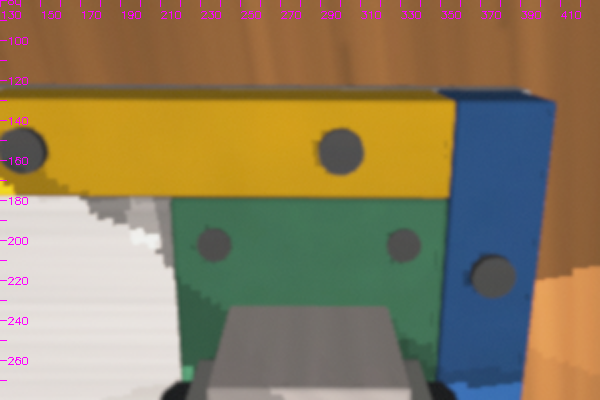

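View pics/c19.png

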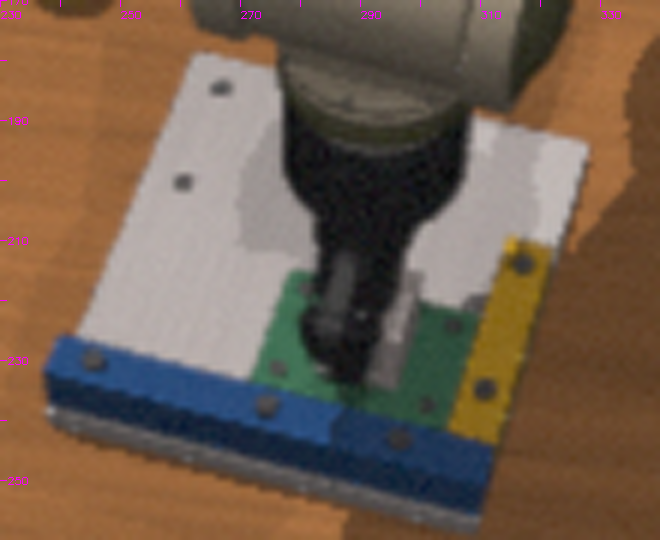

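Both faces are seated with no visible gap: the green edge meets yellow at wrist row 178 and blue at column about 352. Forces are 14 N and 10 N. One small correction for the 4 mrad tool lean while I keep pressing.

```bash
python3 -m creep '[[[-0.003,0.002,0],[0.15,0.12,0.03],0.2],[[-0.005,0.004,0],[0.15,0.12,0.03],0.2],[[-0.006,0.005,0],[0.15,0.12,0.03],0.2],[[-0.006,0.005,0],[0.15,0.12,0.03],0.2],[[-0.006,0.005,0],[0.15,0.12,0.03],0.2],[[-0.006,0.005,0],[0.15,0.12,0.03],0.2],[[-0.006,0.005,0],[0.15,0.12,0.03],0.2],[[-0.006,0.005,0],[0.15,0.12,0.03],0.2]]' 100
python3 - <<'E'
from h import *
from station import state
s=state();show(s);rel(s)
E
```

```text
clock: 26.05
tcp_pos: [0.5941, 0.0008, 0.0635]
eef_rot: [0.755, 0.656, -0.0, -0.0]
ft_force: [-14.5, -7.2, 8.2]
width: 0.037
t 26.05 tcp [0.5941 0.0008 0.0635] yawx 81.99 z [-8.e-04 -2.e-04 -1.e+00] F [-14.5  -7.2   8.2] M [-1.28  2.34  0.04] w 0.037
corner xy [-31.88 -45.11] F [-13.3  -9.2] M [-1.6   2.14]
```

```bash
python3 - <<'E'
from h import *
from station import state,vision
import cv2
for n in ["wrist","side","scene","wrist","side","scene"]:
    d=vision.snapshot(n);cv2.imwrite(f"pics/{n}21.png",d["image"][:,:,::-1])
s=state();show(s);rel(s)
E
```

```text
t 26.35 tcp [0.5941 0.0009 0.0635] yawx 81.99 z [-8.e-04 -2.e-04 -1.e+00] F [-14.3  -8.1   7. ] M [-1.28  2.31  0.07] w 0.0365
corner xy [-31.91 -45.09] F [-13. -10.] M [-1.59  2.1 ]
```

View pics/scene21.png

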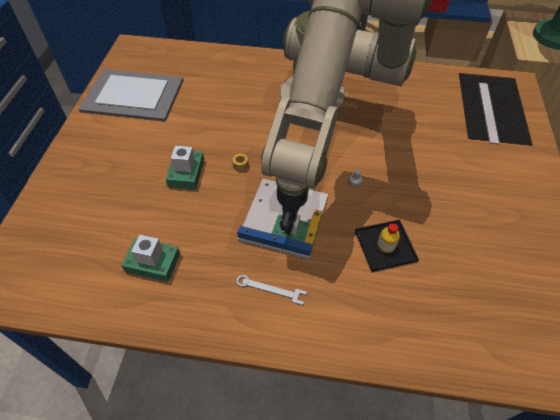

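View pics/wrist21.png

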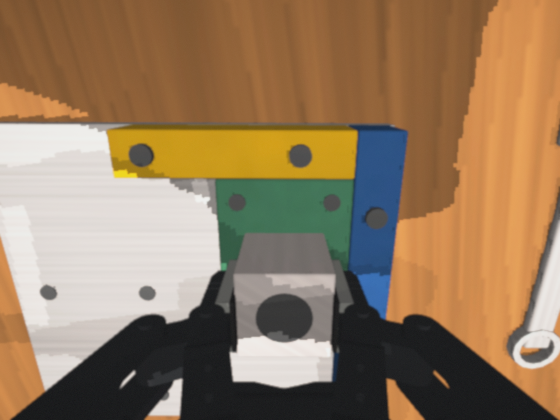

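View pics/side21.png

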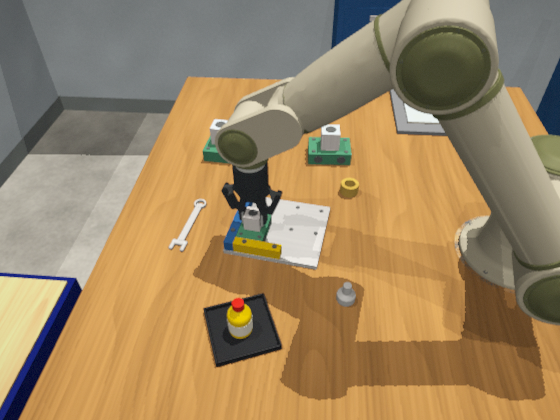

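The bottle stands upright in the tray (scene 388,240). The block is seated in the corner, the other objects haven't moved, and the forces are steady. I'm handing in.

```bash
python3 -c "
from station import close_job
print(close_job())"
```

```text
the job is handed in; nothing more can be done
None
```

The job is handed in at about 26 s of the 58 s allowed. The oil bottle was done first: lifted out of the corner, set down upright near the middle of the drip tray, and released. The smallest green valve block is on the fixture plate, still held in the fingers and pressed against both fences.

**Last checks:**
- **Block position:** the gripper sat 31.9 mm and 45.1 mm from the corner, where 32 and 45 mm is fully seated. No gap showed in the camera views.
- **Pressing:** about 13 N into the long blue fence and 10 N into the short yellow fence. It was steady over the last 0.3 s before hand-in, with about 14 N down on the plate.
- **Tool lean:** a lean of about 4 mrad while pressing was corrected to under 1 mrad.
- **Everything else:** the wrench, bushing, plug and the two larger blocks look unmoved.

**Disagreements:** position estimates from the different cameras differed by 2–5 mm, most for the tray. Fixture angle estimates differed by about 0.3°, and block angle estimates by up to about 0.7°. I settled the final seating by contact forces rather than by the images. No check failed.

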